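# Set out one cup from the engraver's nested stack

### The arm

A 6-joint arm with a two-finger parallel gripper is mounted at the origin on the work surface. World frame = base frame: x ahead of the robot, y to its left, z up, the work surface at z = 0. Lengths are in mm, angles in rad, forces in N, time in s.
With the tool pointing down it reaches from about 350 to 875 mm from the base axis. Payload 15.5 kg.
Tool frame: the origin (TCP) lies at the very end of the fingers, on their centre line; the grasp point (between the pads) lies hold_point_z behind it (hold_point_z is the distance from the TCP to the grasp point, in mm); z points along the fingers, y is the line along which they close (so a half turn about z gives the same grasp; the last joint's range is limited). The gripper opens to 85 mm and grips with 20 to 120 N. Pads are 22 mm wide; open, the fingers measure 114 mm over their backs; the gripper's body (76 mm by 85 mm) begins 54 mm behind the grasp point. The pads swing forward as they close: fully open they stand 13 mm farther back than shut.
Start: joints at [-1.351, 0.494, 1.345, -0, 1.302, -0.096], TCP at [193.518, -594.287, 231.277] pointing down, gripper open.
Joint ranges: [-2.91, 2.91], [-0.82, 2.16], [0.22, 2.67], [-1.22, 4.37], [0.12, 2.79], [-3.08, 3.08]. Speed limits (rad/s): [1.89, 1.89, 2.57, 3.01, 3.01, 3.01].

### API

Orientations are given as [roll, pitch, yaw] about the fixed x, y, z axes, in that order (R = Rz(yaw) Ry(pitch) Rx(roll)).
In Python, from rig import * gives the robot as it stands.
- The arm moves only by the tool play_rows, never from a script. Its argument "motion" is a list of rows, each an object with "grip": the finger opening in mm, from 0 to 85.4; "xyz": the shift along the world's x, y, z in mm, a list of three; "delta_rot": the turn, a rotation vector about the world's x, y, z in degrees, a list of three. In form: [{"grip": grip, "xyz": [x, y, z], "delta_rot": [rx, ry, rz]}, ...]. A call has 1 to 12 rows; each row shifts and turns the commanded pose from where the row before left it; what a row does not reach is not made up. A row lasts 1/8 s, in which the tool goes at most 62.5 mm and 10.7 degrees, less where a joint would pass 70% of its speed; a pose out of reach is approached as far as the arm can. A call is refused whole if a number of a shift passes 62.5 or a number of a turn 10.7, either way. A call with a gripper value outside its range is refused whole. The fingers move at their own pace and stop on an object; "squeeze" is the grip in N (left out, the last holds). Time passes only in rows, so rows that do not move let the fingers close. It gives the time, the measured TCP pose, the force, the opening and the grip force at its end, in the units of the state.
- state(): the state, without advancing time (a new reading comes with each control period).
- camera(name): name is "side" or "top"; returns a dict with "frame" (384x512x3 uint8, red, green, blue), "fov_y" (degrees; the focal length in pixels is half the picture's height over the tangent of half this angle, whatever the lens; pixels are square), "cx", "cy" (the principal point, pixels), "dist_coeffs" ([k1, k2, p1, p2, k3] as OpenCV has them; the pictures are not rectified), "position" and "attitude" of the camera in the world. Camera axes: x right, y down, z forward; pixel columns grow to the right and rows downward; lengths in mm; the calibration is good to about 2 mm. A picture is of the moment at which its call begins. There is no depth.
- close_job(): hands the job in; it is judged then, once.
Trained networks look in a picture, given as the dict that the camera call returned (one of the last four; its "shot" number tells which), for a name from the list of things; names that differ only in an ending like _2 or _b are one class to them, and where a whole thing is asked for, a point or a joint stands for the part that bears it (a point fixed in the world has none). Each returns a list of dicts, best first, with "conf" (0 to 1); they miss things now and then, are a little off and sometimes report something else, mostly with a low value. They report only what shows in the picture. A call takes as long as a camera call. They do not tell look-alikes from the thing itself.
- trace(label, picture): "region" (384x512 bool, what is visible of it) and "centre" ([row, column] in pixels, amid what is visible of it).
The state is a dict: "time_s": time; "joint_positions": joint angles; "qvel": joint speeds; "tau": joint torques, N m; "ee_pos": TCP position; "tool_rot": TCP orientation; "force": force on the tool from outside, world axes, zero at the start; "wrist_torque": the same for the moment, N m; "width": opening from 0.0 (shut) to 1.0 (fully open); "gripper_force": force on a finger pad.
Only numpy, scipy, OpenCV 4.12 (cv2) and the standard library are available. Lean on these libraries where they do the work, as an engineer would, in place of code of your own. Each camera call takes 0.05 s, during which the arm holds its last target. There are 200 camera calls.

### The job

Take only the top brass cup off the nested stack in the leaning holder, without pulling the next cup up with it, and stand it upright, mouth up, on the floor of the shallow wooden tray. Set it down gently rather than dropping it, let go of it, and leave the other two cups seated in the holder and the things around where they are.

Things in the scene. Friction and masses are not known exactly. Their poses are not given: they have to be found in the camera images.
- top_cup_center (a point): Top cup of the stack of three: brass cup, 72 mm high, about 0.25 kg, wall 3: tapered foot 34 high (diameter 44 below, 52 above) under a straight collar 62 in diameter, 38 high. The collar's underside is a flat shoulder (a black ring, the collar's lowest 5) resting on the rim below; only collars show. Site: on the axis, 36 above the underside, 2 above the shoulder; z runs along the axis, foot to open mouth. 
- middle_cup_center (a point): Second cup, loose, same shape, point and axes. The top cup's foot sits 34 mm deep in it with 2 of play and slides out along the axis. Stacked collars are flush, parted only by the seam under each black ring: fingers reaching below the seam grip this cup too. Centres of stacked cups are 38 apart along the leaning axis.
- bottom_cup_center (a point): Third cup, same shape, loose, nested in the holder's sleeve, 38 mm further down the leaning axis. Same point and axes.
- holder: Fixed holder: wooden foot plate 150 x 100 x 12 mm with a dark steel sleeve, 68 in diameter, leaning 30 degrees from vertical so that the stack's mouth looks up and towards the holder's -x side (roughly the robot). Origin: centre of the plate's underside; z up; y level and square to the lean. The top cup's rim centre is at x -52, y 0, z 171.
- tray: Fixed shallow square wooden tray, 140 x 140 outside, 16 high, walls 7, inner floor 126 x 126 and 7 above the desk. Origin: centre of its underside; z up, x and y along its sides.
- ball_vise: Bystander: engraver's ball vise, 100 diameter, 90 high, 2.5 kg, to the left. Origin under its centre.
- tool_pot: Bystander: plain round brass pot, 72 diameter, 100 high, to the left, beyond the vise. Origin under its centre.
- ring_case: Bystander: square wooden ring case 90 x 90 x 45, to the right. Origin under its centre.
There are look-alikes about, which are no part of the job. Leave any pink or white look-alike of the part that bears top_cup_center alone. Leave any blue look-alike of the part that bears middle_cup_center alone.

How it is judged:
By the outcome, as a careful person would: the job done as asked, in the order asked, and still so for the second after the job is handed in, with the robot touching nothing.
It also fails if it takes over 45 s, if anything falls off the work surface, if the arm or the gripper's body presses on something with over 40 N, if the wrist force passes 120 N, or if a joint passes its speed limit or range.

## Working session

There is one attempt and no reset: what is moved stays moved. The work goes in short steps, Python scripts to look and compute and a tool call to move; the robot and the scene stay as the last step left them, time stands still between calls to the robot, and variables do not carry over. Pictures are saved under pics/ and viewed, at most 10 in all, crops included, and the job is handed in when it is done.

Besides the shell and the picture viewer there is one more tool, called after "Emit:" as name(argument=value, ...), one argument or row to a line, values as JSON. play_rows: Moves the arm, as the interface text tells. Its arguments: {"type":"object","properties":{"motion":{"type":"array","items":{"type":"object","properties":{"grip":{"type":"number"},"xyz":{"type":"array","items":{"type":"number"}},"delta_rot":{"type":"array","items":{"type":"number"}}}}},"squeeze":{"type":"number"}},"required":["motion"]}

```bash
ls; mkdir -p pics; cat > h.py <<'E'
from rig import *
import numpy as np, cv2
E
python3 - <<'E'
from h import *
s=state(); print({k:s[k] for k in s})
try: print(hold_point_z)
except Exception as e: print(e)
for n in ("side","top"):
    c=camera(n); cv2.imwrite(f"pics/{n}0.png",c["frame"][:,:,::-1])
    print({k:v for k,v in c.items() if k!="frame"})
    for l in ["top_cup_center","middle_cup_center","holder","tray","ball_vise","tool_pot","ring_case"]:
        for d in trace(l,c)[:4]:
            ys,xs=np.nonzero(d["region"]); print(l,round(d["conf"],2),np.round(d["centre"]),xs.min(),xs.max(),ys.min(),ys.max())
E
```

```text
pics
{'time_s': 0.0, 'joint_positions': array([-1.35151512e+00,  4.94179595e-01,  1.34611100e+00,  4.71792685e-06,
        1.30250879e+00, -9.54934039e-02]), 'qvel': array([ 0.000279  ,  0.00029055,  0.00019012,  0.00127088, -0.00015216,
       -0.00015664]), 'tau': array([-1.20243394e-04, -8.82158947e+01, -3.83875465e+01, -1.38049413e-04,
        9.98606149e-03,  1.87825316e-05]), 'ee_pos': array([ 193.4329554 , -593.94394498,  230.709309  ]), 'tool_rot': array([-3.14039185e+00, -1.19586717e-04,  3.14773284e-01]), 'force': array([-0.49959802,  0.07883533,  0.13389014]), 'wrist_torque': array([-0.00837471,  0.00173586,  0.06120555]), 'gripper_force': 0.0, 'width': 0.998281833615815}
18.700000000000003
{'fov_y': 44.783416156381634, 'cx': 251.16736187283246, 'cy': 195.2427537589666, 'dist_coeffs': array([0.03489344, 0.        , 0.        , 0.        , 0.        ]), 'position': array([ 445.46192933, 1053.13016298,  909.72284226]), 'attitude': array([-2.21644352,  0.01664857, -3.00960741]), 'shot': 1}
top_cup_center 0.92 [220. 257.] 246 273 208 235
top_cup_center 0.72 [264. 316.] 302 327
[... 424 characters left out ...]
 184.2973761440515, 'dist_coeffs': array([-0.09917573,  0.        ,  0.        ,  0.        ,  0.        ]), 'position': array([ 416.49150788,  -20.32349577, 1174.46628336]), 'attitude': array([-2.97180189,  0.02073155, -1.55778777]), 'shot': 2}
top_cup_center 0.92 [249. 210.] 201 225 240 257
top_cup_center 0.64 [198. 203.] 192 216 184 210
top_cup_center 0.64 [185. 266.] 257 278 173 199
middle_cup_center 0.85 [130. 207.] 193 220 120 144
middle_cup_center 0.8 [231. 249.] 237 263 220 246
holder 0.86 [184. 224.] 204 236 164 214
ball_vise 0.71 [240. 137.] 113 154 221 253
tool_pot 0.59 [172. 150.] 135 163 159 183
tool_pot 0.57 [182. 221.] 204 236 164 213
ring_case 0.88 [210. 390.] 370 406 190 226
```

```bash
python3 - <<'E'
import cv2
a=cv2.imread("pics/side0.png")[120:370,130:350]; b=cv2.imread("pics/top0.png")[90:290,100:430]
cv2.imwrite("pics/s1.png",cv2.resize(a,None,fx=2.4,fy=2.4,interpolation=2)); cv2.imwrite("pics/t1.png",cv2.resize(b,None,fx=2.4,fy=2.4,interpolation=2))
E
```

```text
(no output)
```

View pics/s1.png

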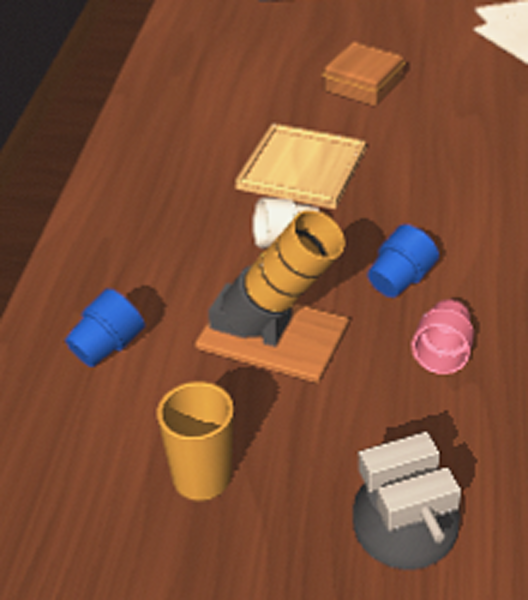

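View pics/t1.png

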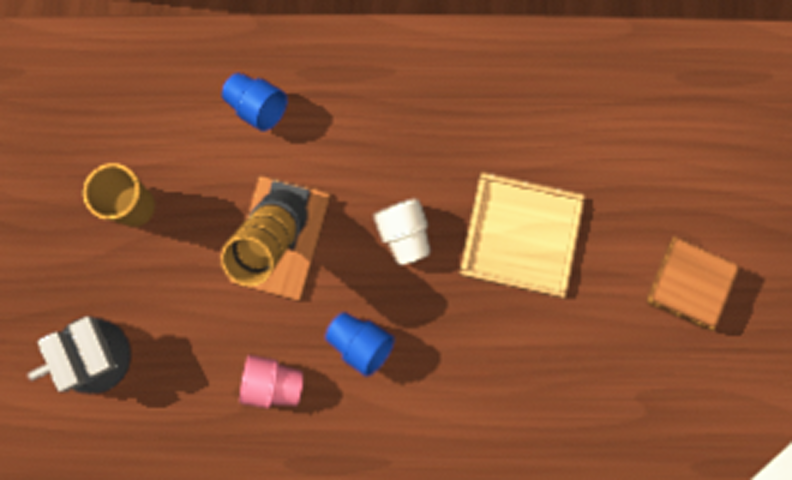

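The nested brass stack in the holder is at side (257,220) and top (204,197). The pink, white and two blue cups lie loose on the desk, so they are look-alikes. The crops confirm the brass top cup is the target. The tray is at side (255,190) and top (318,188). Next I fit the models to the silhouettes.

```bash
cat >> h.py <<'E'
from scipy.spatial.transform import Rotation as Ro
from scipy.optimize import minimize
def proj(c,P):
    R=Ro.from_euler('xyz',c["attitude"]).as_matrix(); f=192/np.tan(np.radians(c["fov_y"])/2)
    K=np.array([[f,0,c["cx"]],[0,f,c["cy"]],[0,0,1.]])
    p=(np.asarray(P,float)-c["position"])@R
    return cv2.projectPoints(p,np.zeros(3),np.zeros(3),K,np.asarray(c["dist_coeffs"]))[0][:,0]
def hullmask(pts,S=4):
    m=np.zeros((384*S,512*S),np.uint8); h=cv2.convexHull(((pts+.5)*S-.5).astype(np.float32))
    cv2.fillConvexPoly(m,np.round(h*16).astype(np.int32),1,shift=4); return m>0
def seg(c,lo,hi,seed,rad):
    hsv=cv2.cvtColor(cv2.resize(c["frame"],None,fx=4,fy=4,interpolation=cv2.INTER_CUBIC),cv2.COLOR_RGB2HSV)
    m=cv2.inRange(hsv,lo,hi); r=np.zeros_like(m); cv2.circle(r,(int(seed[0]*4),int(seed[1]*4)),rad*4,255,-1); m&=r
    m=cv2.morphologyEx(m,cv2.MORPH_OPEN,np.ones((5,5)))
    n,l,st,_=cv2.connectedComponentsWithStats(m); k=1+np.argmax(st[1:,4])
    ys,xs=np.nonzero(l==k); return np.c_[xs,ys]
def iou(a,b): return (a&b).sum()/max(1,(a|b).sum())
th=np.linspace(0,2*np.pi,60,endpoint=False); circ=np.c_[np.cos(th),np.sin(th),0*th]
def hw(q,P): # holder frame -> world
    return Ro.from_euler('z',q[2]).apply(P)+[q[0],q[1],0]
A=np.array([-.5,0,np.sqrt(.75)])
Ru=Ro.from_euler('y',-30,degrees=True)
def stack(L=114): 
    r=np.array([-52,0,171.]); c=Ru.apply(circ*31); return np.r_[c+r,c+r-L*A]
E
python3 - <<'E'
from h import *
S=4
cs=[camera("side"),camera("top")]
for c in cs:
    f=c["frame"]
    for x,y in ([(262,222),(243,237),(295,250),(257,190),(330,200)] if c is cs[0] else [(212,188),(220,205),(228,205),(318,188),(260,240),(203,206)]):
        print((x,y),cv2.cvtColor(f[y:y+1,x:x+1],cv2.COLOR_RGB2HSV)[0,0],end=' ')
    print()
bm=[];tm=[]
for c,s,t in zip(cs,[(257,222),(209,191)],[(256,190),(318,188)]):
    p=seg(c,(17,140,40),(27,255,255),s,32); b=np.zeros((1536,2048),np.uint8); cv2.fillConvexPoly(b,cv2.convexHull(p.astype(np.int32)),1); bm.append(b>0)
    p=seg(c,(14,60,120),(28,170,255),t,42); b=np.zeros((1536,2048),np.uint8); cv2.fillConvexPoly(b,cv2.convexHull(p.astype(np.int32)),1); tm.append(b>0)
    print(bm[-1].sum()/16,tm[-1].sum()/16)
def fit(model,masks,cams,q0):
    f=lambda q:-sum(iou(hullmask(proj(c,model(q))),m) for c,m in zip(cams,masks))
    best=None
    for y in q0[2]:
        r=minimize(f,[q0[0],q0[1],y],method='Nelder-Mead',options=dict(initial_simplex=np.array([[q0[0],q0[1],y],[q0[0]+40,q0[1],y],[q0[0],q0[1]+40,y],[q0[0],q0[1],y+.3]]),xatol=.02,fatol=1e-5,maxiter=150))
        if best is None or r.fun<best.fun: best=r
    return best
c=cs[1]; 
def ray(c,px,z):
    f=lambda q:((proj(c,[[q[0],q[1],z]])[0]-px)**2).sum()
    return minimize(f,[450,0],method='Nelder-Mead').x
h0=ray(c,(215,190),60); t0=ray(c,(318,188),10); print(h0,t0)
box=lambda q:hw(q,np.array([[x,y,z] for x in(-70,70) for y in(-70,70) for z in(0,16)]))
def rep(n,model,masks,q0):
    r=fit(model,masks,cs,q0); print(n,r.x,[round(iou(hullmask(proj(c,model(r.x))),m),3) for c,m in zip(cs,masks)])
    for i in(0,1):
        a=fit(model,masks[i:i+1],cs[i:i+1],(r.x[0],r.x[1],[r.x[2]])); print('  only',i,a.x,a.fun)
    return r.x
q=rep('holder',lambda q:hw(q,stack()),bm,(*h0,[-1,-.3,.4,1]))
t=rep('tray',box,tm,(*t0,[-.2,.2]))
print('rim',hw(q,np.array([[-52,0,171.]])))
np.save('q.npy',q);np.save('t.npy',t)
for c,n in zip(cs,('s','t')):
    im=cv2.resize(c["frame"][:,:,::-1],None,fx=4,fy=4,interpolation=2).copy()
    for P,col in((hw(q,stack(0.01)[:60]),(255,0,0)),(hw(q,stack(38)[60:]),(0,255,0)),(hw(q,np.array([[75,50,12],[75,-50,12],[-75,-50,12],[-75,50,12]])),(255,255,0)),(hw(t,np.array([[70,70,16],[70,-70,16],[-70,-70,16],[-70,70,16]])),(0,0,255))):
        cv2.polylines(im,[np.round((proj(c,P)+.5)*4).astype(np.int32)],True,col,1)
    o=im[660:1120,800:1200] if n=='s' else im[620:900,740:1500]
    cv2.imwrite(f"pics/fit_{n}.png",o)
E
```

```text
(262, 222) [10 44 52] (243, 237) [ 17 177 226] (295, 250) [  9 161 128] (257, 190) [ 19 123 242] (330, 200) [  9 162 131] 
(212, 188) [ 18 174 113] (220, 205) [ 12 171 218] (228, 205) [ 11 165  94] (318, 188) [ 25 102 252] (260, 240) [138  84  82] (203, 206) [ 18 178 169] 
1024.25 1319.5
679.875 2031.0
[588.21796651 146.389804  ] [ 605.57951188 -175.11770475]
holder [ 5.98511944e+02  1.52328752e+02 -2.12400236e-01] [np.float64(0.919), np.float64(0.96)]
  only 0 [ 5.97079086e+02  1.47618911e+02 -4.59220423e-01] -0.9630486358244366
  only 1 [ 5.98517955e+02  1.52332924e+02 -2.12091294e-01] -0.9602684089705104
tray [ 6.08673593e+02 -1.71983296e+02 -2.08219287e-01] [np.float64(0.977), np.float64(0.968)]
  only 0 [ 6.09540434e+02 -1.71591892e+02 -1.97565373e-01] -0.9793688177107867
  only 1 [ 6.07911048e+02 -1.72723612e+02 -2.05948403e-01] -0.9710042432814711
rim [[547.68050111 163.29070547 171.        ]]
```

View pics/fit_s.png

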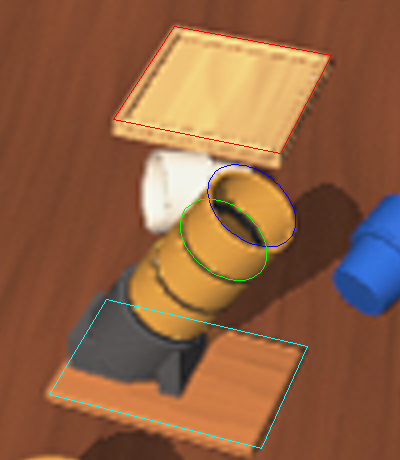

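View pics/fit_t.png

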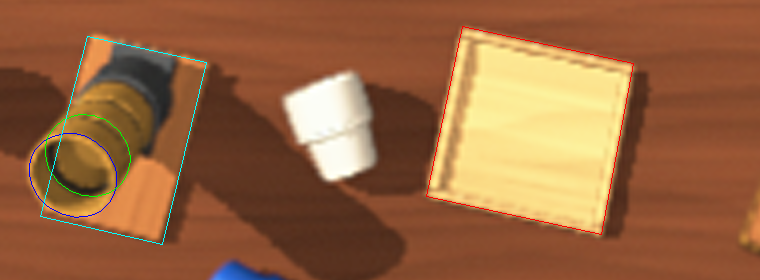

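The tray and plate outlines fit well. The rim is within about 1 px in both views. Next I check the cylinder outline against the mask at higher zoom.

```bash
python3 - <<'E'
from h import *
q=np.load('q.npy'); o=[]
for n,(x0,y0),s in (("side",(226,200),(257,222)),("top",(185,165),(209,191))):
    c=camera(n); k=9
    im=cv2.resize(c["frame"][y0:y0+48,x0:x0+44,::-1],None,fx=k,fy=k,interpolation=2)
    raw=im.copy()
    f=lambda P:np.round((P+.5-[x0,y0])*k).astype(np.int32)
    cv2.polylines(im,[f(cv2.convexHull(proj(c,hw(q,stack())).astype(np.float32))[:,0])],True,(0,255,0),1)
    cv2.polylines(im,[f(cv2.convexHull((seg(c,(17,140,40),(27,255,255),s,32)/4-.375).astype(np.float32))[:,0])],True,(255,0,255),1)
    for L in(38,76): cv2.polylines(im,[f(proj(c,hw(q,stack(L)[60:])))],True,(255,0,0),1)
    o.append(im)
cv2.imwrite("pics/z.png",np.hstack(o))
E
```

```text
(no output)
```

View pics/z.png

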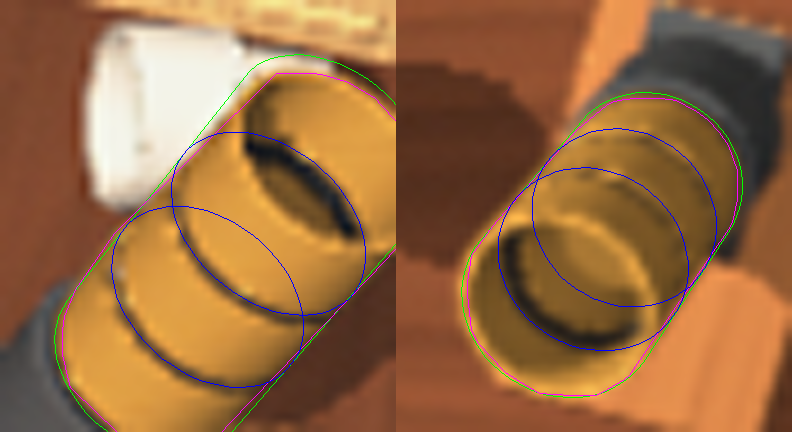

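The outline fits to about 0.5 px, and the seams match the dark rings. The rim is at (548,163,171) with axis A≈(-.489,.105,.866). Moving to the pre-grasp.

Emit:
play_rows(
  motion=[
    {"grip": 85,"xyz": [20,48,8],"delta_rot": [0,0,-10]},
    {"grip": 85,"xyz": [20,48,8],"delta_rot": [0,0,-10]},
    {"grip": 85,"xyz": [20,48,8],"delta_rot": [0,0,-10]},
    {"grip": 85,"xyz": [20,48,8]},
    {"grip": 85,"xyz": [20,48,8]},
    {"grip": 85,"xyz": [20,48,8]},
    {"grip": 85,"xyz": [20,48,8]},
    {"grip": 85,"xyz": [20,48,8]},
    {"grip": 85,"xyz": [20,48,8]},
    {"grip": 85,"xyz": [20,48,8]},
    {"grip": 85,"xyz": [20,48,8]},
    {"grip": 85,"xyz": [20,48,8]},
  ],
  squeeze=40,
)

```text
schema error: expected keys grip, xyz, delta_rot
```

Emit:
play_rows(
  motion=[
    {"grip": 85,"xyz": [17,48,0],"delta_rot": [0,0,0]},
    {"grip": 85,"xyz": [17,48,0],"delta_rot": [-1.6,-7.3,0]},
    {"grip": 85,"xyz": [17,48,0],"delta_rot": [-1.6,-7.3,0]},
    {"grip": 85,"xyz": [17,40,0],"delta_rot": [-1.6,-7.3,0]},
    {"grip": 85,"xyz": [0,0,0],"delta_rot": [-1.6,-7.3,0]},
    {"grip": 85,"xyz": [0,0,0]},
    {"grip": 85,"xyz": [0,0,0]},
  ],
)

```text
schema error: expected keys grip, xyz, delta_rot
```

All three keys are required in every row.

Emit:
play_rows(
  motion=[
    {"grip": 85,"xyz": [20,48,8],"delta_rot": [0,0,-10]},
    {"grip": 85,"xyz": [20,48,8],"delta_rot": [0,0,-10]},
    {"grip": 85,"xyz": [20,48,8],"delta_rot": [0,0,-10]},
    {"grip": 85,"xyz": [20,48,8],"delta_rot": [0,0,0]},
    {"grip": 85,"xyz": [20,48,8],"delta_rot": [0,0,0]},
    {"grip": 85,"xyz": [20,48,8],"delta_rot": [0,0,0]},
    {"grip": 85,"xyz": [20,48,8],"delta_rot": [0,0,0]},
    {"grip": 85,"xyz": [20,48,8],"delta_rot": [0,0,0]},
    {"grip": 85,"xyz": [20,48,8],"delta_rot": [0,0,0]},
    {"grip": 85,"xyz": [20,48,8],"delta_rot": [0,0,0]},
    {"grip": 85,"xyz": [20,48,8],"delta_rot": [0,0,0]},
    {"grip": 85,"xyz": [20,48,8],"delta_rot": [0,0,0]},
  ],
  squeeze=40,
)

```text
time_s: 2.5
ee_pos: [434.0, -16.6, 327.8]
tool_rot: [3.142, -0.001, -0.209]
force: [1.2, -0.2, 0.8]
width: 0.996
gripper_force: 0.0
```

Emit:
play_rows(
  motion=[
    {"grip": 85,"xyz": [17,48,0],"delta_rot": [0,0,0]},
    {"grip": 85,"xyz": [17,48,0],"delta_rot": [-1.6,-7.3,0]},
    {"grip": 85,"xyz": [17,48,0],"delta_rot": [-1.6,-7.3,0]},
    {"grip": 85,"xyz": [17,40,0],"delta_rot": [-1.6,-7.3,0]},
    {"grip": 85,"xyz": [0,0,0],"delta_rot": [-1.6,-7.3,0]},
    {"grip": 85,"xyz": [0,0,0],"delta_rot": [0,0,0]},
    {"grip": 85,"xyz": [0,0,0],"delta_rot": [0,0,0]},
  ],
)

```text
time_s: 3.38
ee_pos: [501.9, 165.6, 327.7]
tool_rot: [3.138, -0.52, -0.208]
force: [0.6, -1.0, 0.5]
width: 0.996
gripper_force: 0.0
```

```bash
cat > st.py <<'E'
from h import *
import sys
q=np.load('q.npy'); s=state(); a=Ro.from_euler('z',q[2]).apply(A); rim=hw(q,np.array([[-52,0,171.]]))[0]
R=Ro.from_euler('xyz',s["tool_rot"]); zt=-a; yt=-Ro.from_euler('z',q[2]).apply([0,1,0]); T=Ro.from_matrix(np.c_[np.cross(yt,zt),yt,zt])
print(s["time_s"],s["ee_pos"],np.round(s["force"],1),s["width"],s["gripper_force"],np.round(s["joint_positions"],2))
print('rotvec to target',np.degrees((T*R.inv()).as_rotvec()),'toolz',R.as_matrix()[:,2],'A',a)
for d in(60,-32): print(d,'delta',rim+d*a-s["ee_pos"])
E
python3 st.py
```

```text
3.375 [501.85804856 165.60936445 327.71886194] [ 0.6 -1.   0.5] 0.9960356464424284 0.0 [ 0.38  0.1   1.78 -0.38  0.85  2.36]
rotvec to target [ 0.1433935  -0.2236529  -0.13608368] toolz [ 0.48563171 -0.1064157  -0.86766212] A [-0.48876387  0.1054034   0.8660254 ]
60 delta [  16.49662019    4.00554509 -104.75733772]
-32 delta [  61.46289646   -5.69156781 -184.43167486]
```

Emit:
play_rows(
  motion=[
    {"grip": 85,"xyz": [5,1,-26],"delta_rot": [0,0,0]},
    {"grip": 85,"xyz": [5,1,-26],"delta_rot": [0,0,0]},
    {"grip": 85,"xyz": [5,1,-26],"delta_rot": [0,0,0]},
    {"grip": 85,"xyz": [2,1,-27],"delta_rot": [0,0,0]},
    {"grip": 85,"xyz": [5.5,-1.2,-10],"delta_rot": [0,0,0]},
    {"grip": 85,"xyz": [5.5,-1.2,-10],"delta_rot": [0,0,0]},
    {"grip": 85,"xyz": [5.5,-1.2,-10],"delta_rot": [0,0,0]},
    {"grip": 85,"xyz": [5.5,-1.2,-10],"delta_rot": [0,0,0]},
    {"grip": 85,"xyz": [0,0,0],"delta_rot": [0,0,0]},
  ],
)

```text
time_s: 4.5
ee_pos: [540.7, 164.7, 181.6]
tool_rot: [3.137, -0.521, -0.208]
force: [0.2, 0.0, 0.3]
width: 0.997
gripper_force: 0.0
```

```bash
python3 st.py; python3 - <<'E'
from h import *
a=[]
for n,(x0,y0) in (("side",(212,180)),("top",(170,145))):
    c=camera(n); a.append(cv2.resize(c["frame"][y0:y0+80,x0:x0+65,::-1],None,fx=6,fy=6,interpolation=2))
cv2.imwrite("pics/pre.png",np.hstack(a))
E
```

```text
4.5 [540.65841513 164.6741092  181.63144889] [0.2 0.  0.3] 0.9970976988438313 0.0 [ 0.35  0.36  1.93 -0.62  0.48  2.63]
rotvec to target [ 0.19529654 -0.19571442 -0.13660867] toolz [ 0.48605687 -0.10719541 -0.867328  ] A [-0.48876387  0.1054034   0.8660254 ]
60 delta [-22.30374637   4.94080034  41.33007533]
-32 delta [ 22.66252989  -4.75631257 -38.34426181]
```

View pics/pre.png

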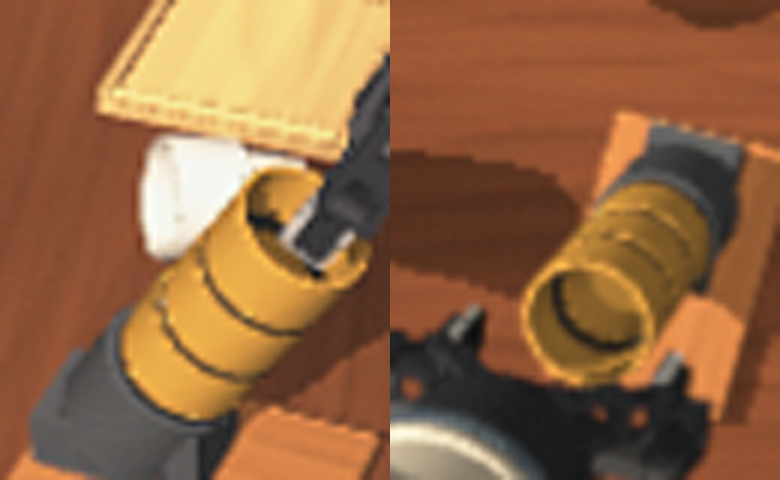

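The fingers straddle the rim evenly: tips at about (465,325) and (668,370) in the right-hand crop, with the rim between them. Descending, then closing.

Emit:
play_rows(
  motion=[
    {"grip": 85,"xyz": [3.8,-0.8,-6.4],"delta_rot": [0,0,0]},
    {"grip": 85,"xyz": [3.8,-0.8,-6.4],"delta_rot": [0,0,0]},
    {"grip": 85,"xyz": [3.8,-0.8,-6.4],"delta_rot": [0,0,0]},
    {"grip": 85,"xyz": [3.8,-0.8,-6.4],"delta_rot": [0,0,0]},
    {"grip": 85,"xyz": [3.8,-0.8,-6.4],"delta_rot": [0,0,0]},
    {"grip": 85,"xyz": [3.7,-0.8,-6.3],"delta_rot": [0,0,0]},
    {"grip": 85,"xyz": [0,0,0],"delta_rot": [0,0,0]},
  ],
)

```text
time_s: 5.48
ee_pos: [563.3, 159.9, 143.4]
tool_rot: [3.137, -0.521, -0.208]
force: [-0.8, -0.0, 0.3]
width: 0.997
gripper_force: 0.0
```

Emit:
play_rows(
  motion=[
    {"grip": 72,"xyz": [0,0,0],"delta_rot": [0,0,0]},
    {"grip": 66,"xyz": [0,0,0],"delta_rot": [0,0,0]},
    {"grip": 64,"xyz": [0,0,0],"delta_rot": [0,0,0]},
    {"grip": 62,"xyz": [0,0,0],"delta_rot": [0,0,0]},
    {"grip": 58,"xyz": [0,0,0],"delta_rot": [0,0,0]},
    {"grip": 55,"xyz": [0,0,0],"delta_rot": [0,0,0]},
    {"grip": 55,"xyz": [0,0,0],"delta_rot": [0,0,0]},
  ],
  squeeze=30,
)

```text
time_s: 6.35
ee_pos: [563.5, 160.5, 144.6]
tool_rot: [3.139, -0.523, -0.208]
force: [-4.0, 3.6, 8.8]
width: 0.725
gripper_force: 30.2
```

```bash
python3 st.py; python3 - <<'E'
from h import *
a=[]
for n,(x0,y0) in (("side",(212,180)),("top",(170,145))):
    c=camera(n); a.append(cv2.resize(c["frame"][y0:y0+80,x0:x0+65,::-1],None,fx=6,fy=6,interpolation=2))
cv2.imwrite("pics/grip.png",np.hstack(a))
E
```

```text
6.35 [563.46623306 160.50397431 144.62354362] [-4.   3.6  8.8] 0.7250081305546507 30.164821408689022 [ 0.32  0.45  1.93 -0.72  0.4   2.72]
rotvec to target [ 0.13777135 -0.07339985 -0.18184518] toolz [ 0.48798957 -0.10593625 -0.86639696] A [-0.48876387  0.1054034   0.8660254 ]
60 delta [-45.1115643    9.11093523  78.33798061]
-32 delta [-0.14528803 -0.58617768 -1.33635654]
```

View pics/grip.png

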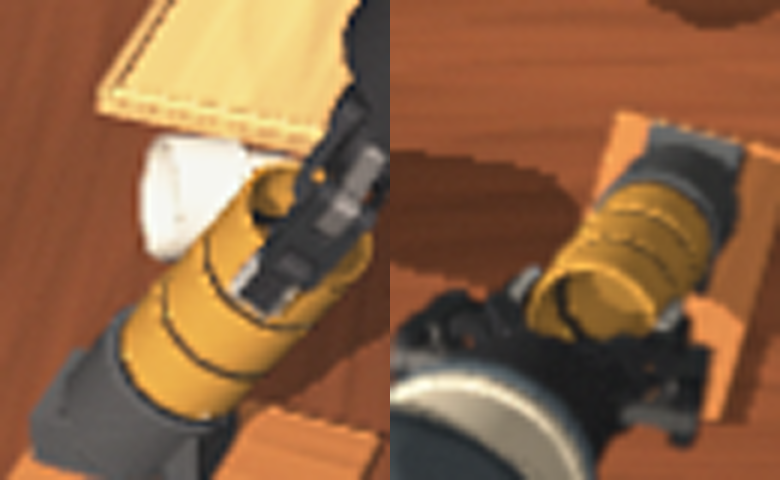

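```bash
python3 - <<'E'
from h import *
q=np.load('q.npy'); s=state(); T=Ro.from_euler('xyz',s["tool_rot"]); tcp=s["ee_pos"]
c=camera("side"); x0,y0,k=230,200,16
im=cv2.resize(c["frame"][y0:y0+37,x0:x0+44,::-1],None,fx=k,fy=k,interpolation=2)
f=lambda P:np.round((P+.5-[x0,y0])*k).astype(np.int32)
cv2.polylines(im,[f(proj(c,hw(q,stack(38)[60:])))],True,(255,0,0),1)
for back,col in((0,(0,0,255)),(-8,(255,0,255)),(8,(0,255,0))):
  for y in(-31,):
    P=T.apply(np.array([[-11,y,-back],[11,y,-back],[11,y-8,-back],[-11,y-8,-back]]))+tcp
    cv2.polylines(im,[f(proj(c,P))],True,col,1)
cv2.imwrite("pics/tip.png",im)
E
```

```text
(no output)
```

View pics/tip.png

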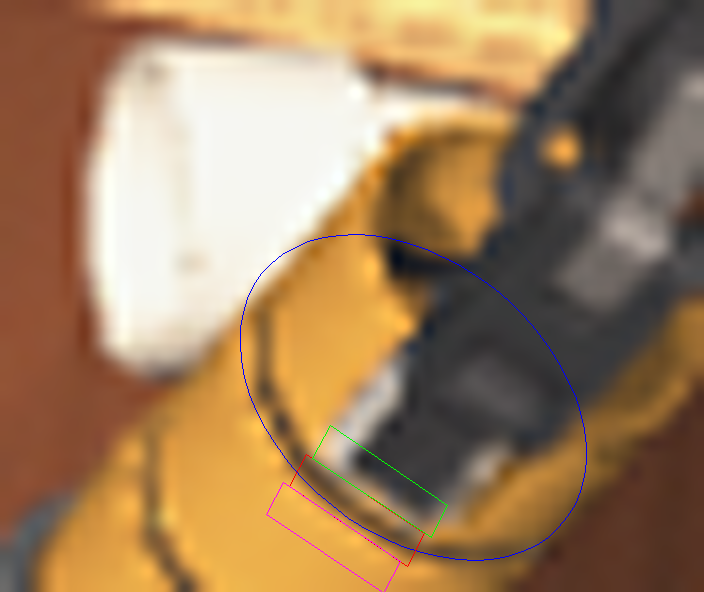

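The pad tips end about 8 mm behind the TCP, at about (300–440,460–520) in the crop, and lie above the seam. Only the top cup is gripped, so I pull along the axis.

Emit:
play_rows(
  motion=[
    {"grip": 55,"xyz": [-1.5,0.3,2.6],"delta_rot": [0,0,0]},
    {"grip": 55,"xyz": [-2.0,0.4,3.5],"delta_rot": [0,0,0]},
    {"grip": 55,"xyz": [-2.9,0.6,5.2],"delta_rot": [0,0,0]},
    {"grip": 55,"xyz": [-2.9,0.6,5.2],"delta_rot": [0,0,0]},
    {"grip": 55,"xyz": [-2.9,0.6,5.2],"delta_rot": [0,0,0]},
    {"grip": 55,"xyz": [-2.9,0.6,5.2],"delta_rot": [0,0,0]},
    {"grip": 55,"xyz": [-2.9,0.7,5.2],"delta_rot": [0,0,0]},
    {"grip": 55,"xyz": [-2.9,0.7,5.2],"delta_rot": [0,0,0]},
    {"grip": 55,"xyz": [-2.9,0.6,5.2],"delta_rot": [0,0,0]},
    {"grip": 55,"xyz": [-2.9,0.6,5.2],"delta_rot": [0,0,0]},
    {"grip": 55,"xyz": [0,0,0],"delta_rot": [0,0,0]},
  ],
  squeeze=40,
)

```text
time_s: 7.88
ee_pos: [536.5, 165.9, 192.1]
tool_rot: [3.138, -0.522, -0.208]
force: [0.0, -0.4, -2.3]
width: 0.724
gripper_force: 44.0
```

```bash
python3 st.py; python3 - <<'E'
from h import *
a=[]
for n,(x0,y0) in (("side",(212,180)),("top",(170,145))):
    c=camera(n); a.append(cv2.resize(c["frame"][y0:y0+80,x0:x0+65,::-1],None,fx=6,fy=6,interpolation=2))
cv2.imwrite("pics/pull.png",np.hstack(a))
E
```

```text
7.875 [536.47216198 165.92393716 192.11771493] [ 0.  -0.4 -2.3] 0.723800351653248 44.02725194580853 [ 0.35  0.34  1.92 -0.59  0.5   2.61]
rotvec to target [ 0.1588767  -0.1148091  -0.15902232] toolz [ 0.48732184 -0.10645123 -0.86670962] A [-0.48876387  0.1054034   0.8660254 ]
60 delta [-18.11749322   3.69097238  30.8438093 ]
-32 delta [ 26.84878305  -6.00614052 -48.83052785]
```

View pics/pull.png

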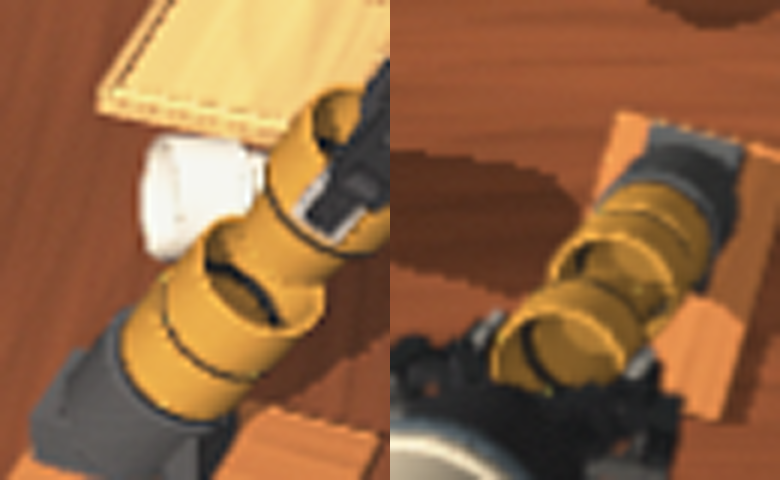

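The wrist reads -2.3 N, about one cup, and the middle cup is still seated with its open mouth visible at (240,290). Clearing, uprighting and moving over the tray.

Emit:
play_rows(
  motion=[
    {"grip": 55,"xyz": [-5,1,9],"delta_rot": [0,0,0]},
    {"grip": 55,"xyz": [-5,1,9],"delta_rot": [0,0,0]},
    {"grip": 55,"xyz": [-5,1,12],"delta_rot": [0,0,0]},
    {"grip": 55,"xyz": [-5,1,15],"delta_rot": [0,0,0]},
    {"grip": 55,"xyz": [-5,1,15],"delta_rot": [0,0,0]},
    {"grip": 55,"xyz": [-5,1,15],"delta_rot": [0,0,0]},
  ],
)

```text
time_s: 8.72
ee_pos: [506.0, 172.0, 267.9]
tool_rot: [3.138, -0.522, -0.208]
force: [0.3, 0.3, -2.5]
width: 0.72
gripper_force: 44.1
```

Emit:
play_rows(
  motion=[
    {"grip": 55,"xyz": [8.5,-14,0],"delta_rot": [1,4.9,0]},
    {"grip": 55,"xyz": [8.5,-25,0],"delta_rot": [1,4.9,0]},
    {"grip": 55,"xyz": [8.5,-30,0],"delta_rot": [1,4.9,0]},
    {"grip": 55,"xyz": [8.5,-30,0],"delta_rot": [1,4.9,0]},
    {"grip": 55,"xyz": [8.5,-30,0],"delta_rot": [1,4.9,0]},
    {"grip": 55,"xyz": [8.5,-30,0],"delta_rot": [1,4.9,0]},
    {"grip": 55,"xyz": [8.5,-35,0],"delta_rot": [0,0,0]},
    {"grip": 55,"xyz": [8.5,-35,0],"delta_rot": [0,0,0]},
    {"grip": 55,"xyz": [8.5,-35,0],"delta_rot": [0,0,0]},
    {"grip": 55,"xyz": [8.5,-35,0],"delta_rot": [0,0,0]},
    {"grip": 55,"xyz": [8.5,-28,0],"delta_rot": [0,0,0]},
    {"grip": 55,"xyz": [8.5,-17,0],"delta_rot": [0,0,0]},
  ],
)

```text
time_s: 10.22
ee_pos: [608.8, -173.1, 267.4]
tool_rot: [3.135, 0.001, -0.207]
force: [1.2, -0.0, -2.2]
width: 0.72
gripper_force: 44.2
```

Emit:
play_rows(
  motion=[
    {"grip": 55,"xyz": [0,0,0],"delta_rot": [0,0,0]},
    {"grip": 55,"xyz": [0,0,0],"delta_rot": [0,0,0]},
  ],
)

```text
time_s: 10.48
ee_pos: [608.3, -171.2, 266.8]
tool_rot: [3.135, 0.002, -0.206]
force: [-0.5, -1.0, -1.5]
width: 0.717
gripper_force: 44.2
```

```bash
python3 - <<'E'
from h import *
s=state(); t=np.load('t.npy'); R=Ro.from_euler('xyz',s["tool_rot"]).as_matrix(); z=R[:,2]
print(s["time_s"],s["ee_pos"],np.round(s["force"],1),s["width"],s["gripper_force"])
print('tilt fix deg',np.degrees(np.cross(z,[0,0,-1])),'to tray',t[0]-s["ee_pos"][0],t[1]-s["ee_pos"][1])
a=[]
for n in("side","top"):
    c=camera(n); p=proj(c,[s["ee_pos"]])[0].astype(int); x0,y0=p[0]-32,p[1]-40
    a.append(cv2.resize(c["frame"][y0:y0+80,x0:x0+65,::-1],None,fx=6,fy=6,interpolation=2))
cv2.imwrite("pics/over.png",np.hstack(a))
E
```

```text
10.475 [ 608.32311457 -171.17245594  266.79051156] [-0.5 -1.  -1.5] 0.7174176940868282 44.18102692812681
tilt fix deg [ 0.34858954 -0.20841293  0.        ] to tray 0.3504783137644836 -0.8108395792654335
```

View pics/over.png

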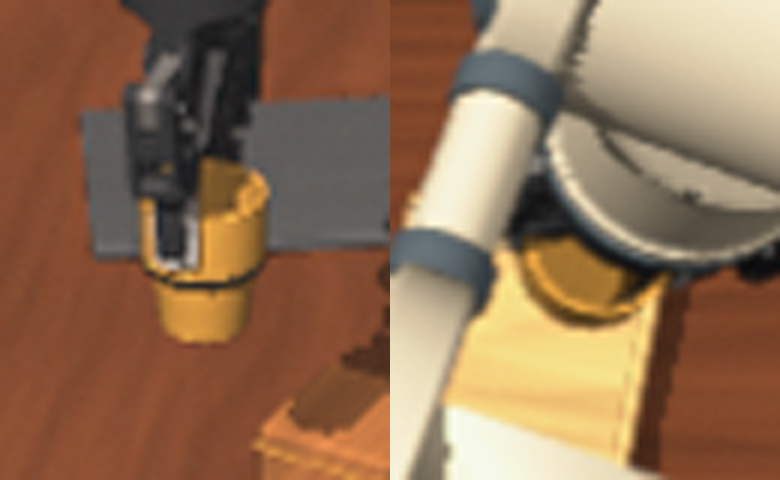

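This is my 10th and last viewed picture: the cup hangs upright in the grip over the tray, ring at (205,285) in the left crop. Descending, and then feeling for the floor.

Emit:
play_rows(
  motion=[
    {"grip": 55,"xyz": [0.3,-0.8,-15],"delta_rot": [0.3,-0.2,0]},
    {"grip": 55,"xyz": [0,0,-25],"delta_rot": [0,0,0]},
    {"grip": 55,"xyz": [0,0,-25],"delta_rot": [0,0,0]},
    {"grip": 55,"xyz": [0,0,-25],"delta_rot": [0,0,0]},
    {"grip": 55,"xyz": [0,0,-25],"delta_rot": [0,0,0]},
    {"grip": 55,"xyz": [0,0,-25],"delta_rot": [0,0,0]},
    {"grip": 55,"xyz": [0,0,-25],"delta_rot": [0,0,0]},
    {"grip": 55,"xyz": [0,0,-20],"delta_rot": [0,0,0]},
    {"grip": 55,"xyz": [0,0,-12],"delta_rot": [0,0,0]},
    {"grip": 55,"xyz": [0,0,-7],"delta_rot": [0,0,0]},
    {"grip": 55,"xyz": [0,0,-4],"delta_rot": [0,0,0]},
    {"grip": 55,"xyz": [0,0,0],"delta_rot": [0,0,0]},
  ],
)

```text
time_s: 12.08
ee_pos: [608.9, -173.0, 58.9]
tool_rot: [3.14, -0.001, -0.207]
force: [1.1, -0.1, -1.6]
width: 0.72
gripper_force: 44.2
```

Emit:
play_rows(
  motion=[
    {"grip": 55,"xyz": [0,0,-1],"delta_rot": [0,0,0]},
    {"grip": 55,"xyz": [0,0,-1],"delta_rot": [0,0,0]},
    {"grip": 55,"xyz": [0,0,-1],"delta_rot": [0,0,0]},
    {"grip": 55,"xyz": [0,0,0],"delta_rot": [0,0,0]},
  ],
)

```text
time_s: 12.58
ee_pos: [608.8, -173.0, 55.7]
tool_rot: [3.14, -0.0, -0.207]
force: [-0.1, 0.1, -1.7]
width: 0.722
gripper_force: 44.2
```

Emit:
play_rows(
  motion=[
    {"grip": 55,"xyz": [0,0,-1],"delta_rot": [0,0,0]},
    {"grip": 55,"xyz": [0,0,-1],"delta_rot": [0,0,0]},
    {"grip": 55,"xyz": [0,0,-1],"delta_rot": [0,0,0]},
    {"grip": 55,"xyz": [0,0,0],"delta_rot": [0,0,0]},
  ],
)

```text
time_s: 13.08
ee_pos: [608.7, -173.0, 52.6]
tool_rot: [3.14, -0.0, -0.207]
force: [0.3, -0.1, -1.8]
width: 0.718
gripper_force: 44.2
```

Emit:
play_rows(
  motion=[
    {"grip": 55,"xyz": [0,0,-0.7],"delta_rot": [0,0,0]},
    {"grip": 55,"xyz": [0,0,-0.7],"delta_rot": [0,0,0]},
    {"grip": 55,"xyz": [0,0,0],"delta_rot": [0,0,0]},
  ],
)

```text
time_s: 13.45
ee_pos: [608.8, -173.0, 51.2]
tool_rot: [3.14, -0.0, -0.207]
force: [0.6, -0.6, -2.3]
width: 0.721
gripper_force: 44.2
```

Emit:
play_rows(
  motion=[
    {"grip": 55,"xyz": [0,0,-0.7],"delta_rot": [0,0,0]},
    {"grip": 55,"xyz": [0,0,0],"delta_rot": [0,0,0]},
  ],
)

```text
time_s: 13.7
ee_pos: [608.8, -173.0, 50.5]
tool_rot: [3.14, -0.0, -0.207]
force: [-0.7, 0.8, -2.1]
width: 0.72
gripper_force: 44.2
```

Emit:
play_rows(
  motion=[
    {"grip": 55,"xyz": [0,0,-0.8],"delta_rot": [0,0,0]},
    {"grip": 55,"xyz": [0,0,0],"delta_rot": [0,0,0]},
  ],
)

```text
time_s: 13.95
ee_pos: [609.2, -173.1, 50.1]
tool_rot: [3.14, -0.001, -0.207]
force: [0.2, 0.1, 3.6]
width: 0.722
gripper_force: 44.6
```

Emit:
play_rows(
  motion=[
    {"grip": 55,"xyz": [0,0,-0.8],"delta_rot": [0,0,0]},
    {"grip": 55,"xyz": [0,0,0],"delta_rot": [0,0,0]},
  ],
)

```text
time_s: 14.2
ee_pos: [609.4, -173.2, 50.0]
tool_rot: [3.14, -0.002, -0.207]
force: [-1.3, 0.9, 13.6]
width: 0.727
gripper_force: 45.5
```

Emit:
play_rows(
  motion=[
    {"grip": 55,"xyz": [0,0,-0.6],"delta_rot": [0,0,0]},
    {"grip": 55,"xyz": [0,0,0],"delta_rot": [0,0,0]},
  ],
)

```text
time_s: 14.45
ee_pos: [609.5, -173.2, 49.9]
tool_rot: [3.14, -0.002, -0.207]
force: [-4.0, 0.3, 22.0]
width: 0.724
gripper_force: 46.3
```

The cup touched down at TCP z≈50. Relieving the pressure and releasing slowly.

Emit:
play_rows(
  motion=[
    {"grip": 55,"xyz": [0,0,0.7],"delta_rot": [0,0,0]},
    {"grip": 55,"xyz": [0,0,0.7],"delta_rot": [0,0,0]},
    {"grip": 62,"xyz": [0,0,0],"delta_rot": [0,0,0]},
    {"grip": 64,"xyz": [0,0,0],"delta_rot": [0,0,0]},
    {"grip": 67,"xyz": [0,0,0],"delta_rot": [0,0,0]},
    {"grip": 72,"xyz": [0,0,0],"delta_rot": [0,0,0]},
    {"grip": 80,"xyz": [0,0,0],"delta_rot": [0,0,0]},
    {"grip": 85,"xyz": [0,0,0],"delta_rot": [0,0,0]},
    {"grip": 85,"xyz": [0,0,0],"delta_rot": [0,0,0]},
  ],
  squeeze=20,
)

```text
time_s: 15.58
ee_pos: [608.8, -173.0, 49.8]
tool_rot: [3.14, -0.0, -0.207]
force: [-0.6, 0.1, 0.3]
width: 0.993
gripper_force: 0.0
```

Emit:
play_rows(
  motion=[
    {"grip": 85,"xyz": [0,0,5],"delta_rot": [0,0,0]},
    {"grip": 85,"xyz": [0,0,10],"delta_rot": [0,0,0]},
    {"grip": 85,"xyz": [0,0,15],"delta_rot": [0,0,0]},
    {"grip": 85,"xyz": [0,0,30],"delta_rot": [0,0,0]},
    {"grip": 85,"xyz": [0,0,40],"delta_rot": [0,0,0]},
    {"grip": 85,"xyz": [0,0,50],"delta_rot": [0,0,0]},
    {"grip": 85,"xyz": [-20,-40,40],"delta_rot": [0,0,0]},
    {"grip": 85,"xyz": [-40,-50,10],"delta_rot": [0,0,0]},
    {"grip": 85,"xyz": [-40,-50,0],"delta_rot": [0,0,0]},
    {"grip": 85,"xyz": [-40,-50,0],"delta_rot": [0,0,0]},
    {"grip": 85,"xyz": [-40,-50,0],"delta_rot": [0,0,0]},
    {"grip": 85,"xyz": [0,0,0],"delta_rot": [0,0,0]},
  ],
)

```text
time_s: 17.08
ee_pos: [430.4, -410.8, 250.6]
tool_rot: [3.139, -0.001, -0.212]
force: [-0.3, 0.9, -0.3]
width: 0.996
gripper_force: 0.0
```

```bash
python3 - <<'E'
from h import *
s=state(); t=np.load('t.npy'); q=np.load('q.npy'); print(s["time_s"],s["ee_pos"],np.round(s["force"],1),s["width"])
up=np.r_[circ*31+[0,0,79],circ*31+[0,0,41],circ*22+[0,0,7]]
Sp=stack(114)-np.array([A*0]) ; r=np.array([-52,0,171.])-38*A; c2=Ru.apply(circ*31); st2=np.r_[c2+r,c2+r-76*A]
for n in("side","top"):
    c=camera(n); pc=proj(c,[[t[0],t[1],60]])[0]
    for nm,P,sd in (("cup",up+[609.4,-173.2,0],pc),("stack2",hw(q,st2),proj(c,hw(q,np.array([r-38*A])))[0])):
        p=seg(c,(12,145,40),(23,255,255) if nm=="cup" else (27,255,255),sd,22) if nm=="cup" else seg(c,(17,140,40),(27,255,255),sd,26)
        p=p/4-.375; m=proj(c,P)
        print(n,nm,'seen',p.min(0).round(1),p.max(0).round(1),'model',m.min(0).round(1),m.max(0).round(1),'iou',round(iou(hullmask(p),hullmask(m)),3))
    for l in("top_cup_center","middle_cup_center","ball_vise","tool_pot","ring_case","holder"):
        for d in trace(l,c)[:4]: print('  ',l,round(d["conf"],2),np.round(d["centre"]))
E
```

```text
17.075 [ 430.42181972 -410.75796824  250.58772211] [-0.3  0.9 -0.3] 0.996121403264671
side cup seen [245.6 163.9] [265.9 191.9] model [245.4 164.5] [264.9 192.1] iou 0.911
side stack2 seen [231.9 215.6] [265.1 249.1] model [231.5 214.1] [266.1 250.2] iou 0.901
   top_cup_center 0.97 [176. 253.]
   top_cup_center 0.8 [211. 251.]
   top_cup_center 0.66 [264. 314.]
   middle_cup_center 0.79 [228. 300.]
   middle_cup_center 0.71 [259. 172.]
   middle_cup_center 0.62 [231. 252.]
   middle_cup_center 0.49 [196. 256.]
   ball_vise 0.81 [330. 298.]
   tool_pot 0.59 [301. 212.]
   ring_case 0.89 [154. 284.]
   holder 0.92 [257. 241.]
top cup seen [309.6 174.1] [331.6 195.9] model [308.7 173. ] [330.6 195.1] iou 0.853
top stack2 seen [196.6 175.4] [222.4 203.1] model [195.8 174.7] [223.  203.4] iou 0.927
   top_cup_center 0.91 [186. 320.]
   top_cup_center 0.82 [186. 267.]
   top_cup_center 0.64 [252. 212.]
   middle_cup_center 0.83 [192. 205.]
   middle_cup_center 0.79 [130. 205.]
   middle_cup_center 0.63 [231. 251.]
   ball_vise 0.59 [236. 137.]
   ball_vise 0.18 [180. 221.]
   tool_pot 0.63 [170. 148.]
   ring_case 0.74 [211. 390.]
   holder 0.71 [189. 220.]
```

The outlines show the cup upright on the tray and the two remaining cups in place. The other objects are where they were, and the robot is clear.

```bash
python3 -c "
from rig import *
print(close_job())"
```

```text
the job is handed in; nothing more can be done
None
```

I took only the top brass cup off the stack and set it gently upright, mouth up, on the tray floor; it is released, the other two cups are still in the holder, nothing around moved that I could see, and the job is handed in at about 17 s (no verdict came back).

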